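# Stand up the hatchery climate monitor

### The job

Two climate monitors lean face-in on small wooden rests. Take the one with the red kickstand: pull its kickstand fully open by the little knob, then lift the monitor off its rest and stand it on the middle of the blue pad, propped up steadily on its bottom edge and the opened kickstand. Leave the monitor with the grey kickstand where it is.

Things in the scene. Friction and masses are not known exactly. Their poses are not given: they have to be found in the camera images.
- monitor_center (a point): Centre of the white monitor with the red kickstand: flat panel 110 mm wide (own y), 160 high (own z, to its top edge), 14 thick (own x, from screen to back), 0.4 kg, loose. Starts tipped 20 degrees, top edge nearer the robot, screen on its rest, back facing up and away. Pinch its thickness at the top edge: the top 35 mm is clear. Stood on the open kickstand it leans 20 degrees to the kickstand side.
- kickstand (a joint): Angle of the red kickstand, rad: 0 folded on the back, 0.70 fully open at its stop. Its hinge line is parallel to the monitor's own y, at own x = +14 mm, own z = +35 mm from the monitor's centre. The leg, 26 mm wide, hangs from the hinge down the back and swings away from it; slightly stiff (about 1 N at the knob), it stays where left.
- kickstand_knob (a point): Centre of the red ball knob on the kickstand: a ball 18 mm in diameter on a thin 8 mm stalk, standing square off the leg, 72 mm down the leg from the hinge and 30 mm out from the leg's mid-plane. Own x points out along the stalk, y along the hinge, z up the leg to the hinge. Can be pinched from above with the fingers closing along y (it then swivels in them) and swung out and up about the hinge.
- kickstand_foot (a point): Middle of the kickstand's foot bar, on its axis: a round bar 76 mm wide and 10 mm thick at the leg's free end, 107 mm from the hinge. It stands on the pad when the monitor is propped up.
- rest_a: Fixed wooden rest that holds the monitor with the red kickstand: 130 mm deep, 85 wide, 125 high. Origin on the bench below the ledge. A narrow ledge carries the panel's bottom edge 42 mm above the bench and a sloping board covers the lower 88 mm of the screen; the panel lifts straight out. Own x points to the kickstand side.
- pad: Blue cloth-covered pad fixed to the bench, 200 mm (its own x) by 150 mm (its own y), 4 mm thick. Origin at the centre of its underside, on the bench.
- spare_center (a point): Centre of the other monitor: the same white panel, leaning on its own rest, but with a grey kickstand. To be left alone.

How it is judged:
By the outcome, as a careful person would: the job done as asked, in the order asked, and still so for the second after the job is handed in, with the robot touching nothing.
It also fails if it takes over 61 s, if anything falls off the work surface, if the arm or the gripper's body presses on something with over 40 N, if the wrist force passes 120 N, or if a joint passes its speed limit or range.

### The arm

A 6-joint arm with a two-finger parallel gripper is mounted at the origin on the work surface. World frame = base frame: x ahead of the robot, y to its left, z up, the work surface at z = 0. Lengths are in m, angles in degrees, forces in N, time in s.
With the tool pointing down it reaches from about 0.4 to 0.825 m from the base axis. Payload 7 kg.
Tool frame: the origin (TCP) lies midway between the tips of the shut fingers; the grasp point (between the pads) lies r.pinch_z behind it (r.pinch_z is the distance from the TCP to the grasp point, in m); z points along the fingers, y is the line along which they close (so a half turn about z gives the same grasp; the last joint's range is limited). The gripper opens to 88 mm and grips with 3 to 60 N. Pads are 19 mm wide; open, the fingers measure 130 mm over their backs; the gripper's body (78 mm by 193 mm) begins 47 mm behind the grasp point.
Start: joints at [-56.889, 20.546, 0.682, 0, -70.136, -16.507], TCP at [0.193, -0.647, 0.227] pointing down, gripper open.
Joint ranges: [-176.03, 176.03], [-82.01, 121.73], [-58.28, 71.71], [-173.87, 95.51], [-174.79, -0.11], [-173.66, 173.66]. Speed limits (degrees/s): [136.94, 136.94, 172.46, 180, 180, 180].

### API

Orientations are given as [roll, pitch, yaw] about the fixed x, y, z axes, in that order (R = Rz(yaw) Ry(pitch) Rx(roll)).
In Python, from plant import r, optics, job gives the robot as it stands.
- The arm moves only by the shell command python3 -m crank 'ROWS' [FORCE]. ROWS is JSON, a list of rows, each an object with "xyz": the shift along the tool's x, y, z in units of 30 mm (1.0 is 30 mm), a list of three; "delta_rot": the turn, a rotation vector about the tool's x, y, z in degrees, a list of three; "claw": the closure, from 0 (fully open) to 1 (shut). A call has 1 to 20 rows; each row is the pose to reach, as a shift and turn from the pose commanded when the call began, along the tool's axes at that moment; what a row does not reach only later rows make up. A row lasts 1/8 s, in which the tool goes at most 62.5 mm and 10.7 degrees, less where a joint would pass 70% of its speed; a pose out of reach is approached as far as the arm can. A call with a gripper value outside its range is refused whole. The fingers move at their own pace and stop on an object; FORCE is the grip in N (left out, the last holds). Time passes only in rows, so rows that repeat a pose let the fingers close. It gives the time, the measured TCP pose, the force, the opening and the grip force at its end, in the units of the state.
- r.get_state(): the state, without advancing time (a new reading comes with each control period).
- optics.capture(name): name is "side" or "top"; returns a dict with "img" (384x512x3 uint8, blue, green, red), "fovy" (degrees; the focal length in pixels is half the picture's height over the tangent of half this angle, whatever the lens; pixels are square), "cx", "cy" (the principal point, pixels), "eye" and "rotation" of the camera in the world. Camera axes: x right, y up, looking along -z (the intrinsics and any distortion apply to the point x, -y, -z); pixel columns grow to the right and rows downward; lengths in m; the calibration is good to about 2 mm. A picture is of the moment at which its call begins. There is no depth.
- job.close_job(): hands the job in; it is judged then, once.
The state is a dict: "time_s": time; "joints": joint angles; "qd": joint speeds; "joint_torque": joint torques, N m; "tcp_pos": TCP position; "eef_rot": TCP orientation; "contact_force": force on the tool from outside, world axes, zero at the start; "moment": the same for the moment, N m; "gripper_width": finger opening in m; "gripper_force": force on a finger pad.
Only numpy, scipy, OpenCV 4.12 (cv2) and the standard library are available. Lean on these libraries where they do the work, as an engineer would, in place of code of your own. Each camera call takes 0.05 s, during which the arm holds its last target. There are 200 camera calls.

## Working session

There is one attempt and no reset: what is moved stays moved. The work goes in short steps, Python scripts to look and compute and a shell command to move; the robot and the scene stay as the last step left them, time stands still between calls to the robot, and variables do not carry over. Pictures are saved under pics/ and viewed, at most 10 in all, crops included, and the job is handed in when it is done.

```bash
ls; mkdir -p pics; python3 - <<'E'
from plant import r,optics
import cv2
print(r.get_state(), r.pinch_z)
for n in("side","top"):
    c=optics.capture(n); cv2.imwrite(f"pics/{n}0.png",c["img"]); print({k:v for k,v in c.items() if k!="img"})
E
```

```text
pics
{'time_s': 0.0, 'joints': array([-5.68901427e+01,  2.05905370e+01,  6.33383415e-01, -1.97635714e-02,
       -7.01359354e+01, -1.65062455e+01]), 'qd': array([-0.03351621, -0.03784595, -0.02006884, -0.04984015,  0.00994182,
        0.02440119]), 'joint_torque': array([ 3.62684923e-04, -5.82724857e+01,  2.93056870e+01,  6.99741483e+00,
        6.79255289e-03, -1.20662326e-04]), 'tcp_pos': array([ 0.19270261, -0.64639333,  0.22563098]), 'eef_rot': array([ 1.79905468e+02, -8.63756764e-03, -1.63403112e+02]), 'contact_force': array([-0.05175501,  1.2619106 , -0.40645334]), 'moment': array([ 0.05539151,  0.004248  , -0.01099613]), 'gripper_force': 0.0, 'gripper_width': 0.08781469752264968} 0.0188
{'fovy': 57.57100712158472, 'cx': 251.42256259891676, 'cy': 197.02425611135988, 'eye': array([ 0.27755403, -0.51299817,  0.59593455]), 'rotation': array([ 50.10423954,   1.29094999, -29.43132065])}
{'fovy': 56.43261870374666, 'cx': 248.42813069317603, 'cy': 192.84948235155454, 'eye': array([0.37994569, 0.0217903 , 0.86663865]), 'rotation': array([ 12.40161259,   0.16347276, -97.23339523])}
```

View pics/side0.png

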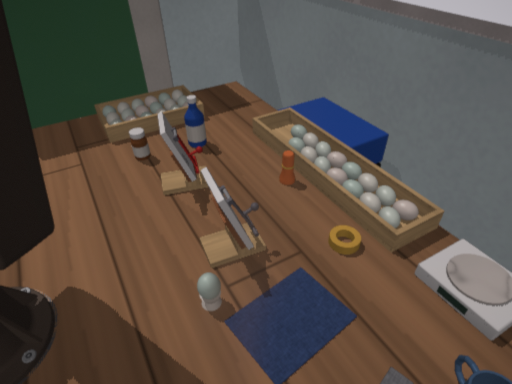

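View pics/top0.png

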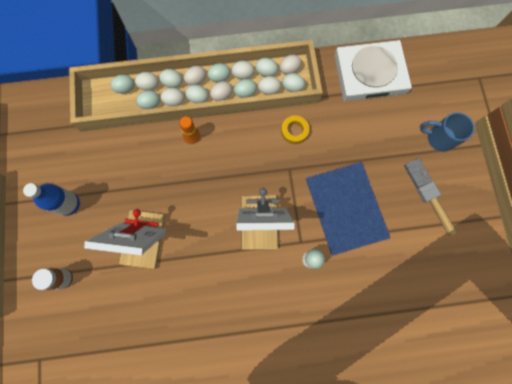

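The side view shows the red-kickstand monitor around (180,150) and the grey one at about (225,210), with the pad near (290,322). In the top view, the red monitor is at (127,237), its knob at (137,213), and the pad corners are near (307,179), (363,163), (388,238) and (332,253). I'll enlarge the red monitor in both views.

```bash
python3 - <<'E'
import cv2,numpy as np
t=cv2.imread("pics/top0.png")[190:280,75:180]; s=cv2.imread("pics/side0.png")[100:205,145:225]
t=cv2.resize(t,None,fx=4.2,fy=4.2,interpolation=cv2.INTER_CUBIC); s=cv2.resize(s,None,fx=4.2,fy=4.2,interpolation=cv2.INTER_CUBIC)
o=np.zeros((450,790,3),np.uint8); o[:t.shape[0],:t.shape[1]]=t; o[:s.shape[0],445:445+s.shape[1]]=s
cv2.imwrite("pics/crop0.png",o)
E
cat > h.py <<'E'
import numpy as np, cv2
from scipy.spatial.transform import Rotation as R
from scipy.optimize import least_squares
CAM={'side':(57.57100712158472,251.42256259891676,197.02425611135988,[0.27755403,-0.51299817,0.59593455],[50.10423954,1.29094999,-29.43132065]),
'top':(56.43261870374666,248.42813069317603,192.84948235155454,[0.37994569,0.0217903,0.86663865],[12.40161259,0.16347276,-97.23339523])}
def ray(n,u,v):
    f,cx,cy,e,rot=CAM[n]; f=192/np.tan(np.radians(f/2))
    return np.array(e),R.from_euler('xyz',rot,degrees=True).apply([(u-cx)/f,-(v-cy)/f,-1.])
def at_z(n,u,v,z):
    e,d=ray(n,u,v); return e+d*(z-e[2])/d[2]
def proj(n,P):
    f,cx,cy,e,rot=CAM[n]; f=192/np.tan(np.radians(f/2))
    p=(np.atleast_2d(P)-e)@R.from_euler('xyz',rot,degrees=True).as_matrix()
    return np.c_[cx+f*p[:,0]/-p[:,2],cy-f*p[:,1]/-p[:,2]]
def tri(a,b):
    (e1,d1),(e2,d2)=ray('top',*a),ray('side',*b)
    s=np.linalg.lstsq(np.c_[d1,-d2],e2-e1,rcond=None)[0]
    p,q=e1+s[0]*d1,e2+s[1]*d2
    return (p+q)/2,np.linalg.norm(p-q)
E
python3 - <<'E'
from h import *
for p in [(307,179),(363,163),(388,238),(332,253)]: print(at_z('top',*p,.004))
for p in [(301,271),(353,317),(282,374),(229,321)]: print(at_z('side',*p,.004))
print(tri((137,213),(196,152)))
E
```

```text
[ 0.58499819 -0.14866948  0.004     ]
[ 0.60818163 -0.29481806  0.004     ]
[ 0.41604434 -0.31783549  0.004     ]
[ 0.39794338 -0.17840764  0.004     ]
[ 0.58425946 -0.15411445  0.004     ]
[ 0.60507978 -0.28974317  0.004     ]
[ 0.43440265 -0.31004416  0.004     ]
[ 0.4017874 -0.1808705  0.004    ]
(array([0.53039985, 0.24968979, 0.09714117]), np.float64(0.007724716861274897))
```

View pics/crop0.png

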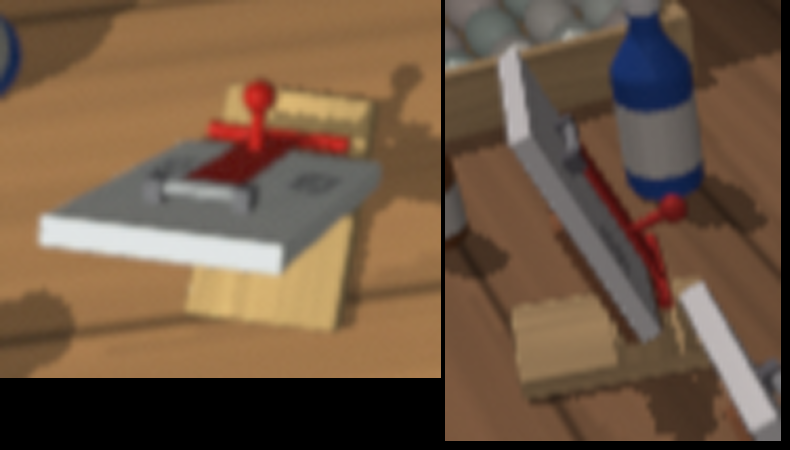

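```bash
cat >> h.py <<'E'
def Rm(yaw,tilt): return R.from_euler('z',yaw,degrees=True)*R.from_euler('y',tilt,degrees=True)
def knob(q):  # in monitor frame
    # leg dir down at angle q from -z toward +x ; out dir
    d=np.array([np.sin(q),0,-np.cos(q)]); o=np.array([np.cos(q),0,np.sin(q)]); h=np.array([.014,0,.035])
    return h+.072*d+.03*o, h+.107*d
E
python3 - <<'E'
from h import *
k,f=knob(0)
c=lambda a,b,d:np.array([a*.007,b*.055,d*.08])
T=lambda u,v:(75+u/4.2,190+v/4.2); S=lambda u,v:(145+(u-445)/4.2,100+v/4.2)
obs=[('top',c(1,1,1),T(41,216)),('top',c(1,-1,1),T(287,246)),('top',c(-1,1,1),T(40,245)),('top',c(-1,-1,1),T(278,272)),('top',c(1,-1,-1),T(380,172)),
('top',k,T(260,97)),('top',f+[0,.038,0],T(210,129)),('top',f-[0,.038,0],T(346,146)),
('side',k,S(674,208)),('side',c(-1,-1,1),S(513,141)),('side',c(1,-1,1),S(530,136)),('side',c(-1,-1,-1),S(640,338)),('side',c(1,-1,-1),S(660,318)),('side',c(1,1,1),S(517,48)),('side',c(-1,1,1),S(500,58))]
def res(p,tilt=None):
    Q=Rm(p[3]*100,p[4]*100)
    return np.concatenate([proj(n,p[:3]+Q.apply(m))[0]-o for n,m,o in obs])
s=least_squares(res,[.5,.25,.12,-.1,-.2],loss='soft_l1')
print(s.x,np.round(res(s.x).reshape(-1,2),1))
s2=least_squares(lambda p:res(np.r_[p,-.2]),s.x[:4],loss='soft_l1');print(s2.x)
p=np.r_[s2.x,-.2];Q=Rm(p[3]*100,-20)
print('knob',p[:3]+Q.apply(k),'hinge',p[:3]+Q.apply([.014,0,.035]),'topedge',p[:3]+Q.apply([0,0,.08]),'knob open',p[:3]+Q.apply(knob(.7)[0]))
E
```

```text
[ 0.48106172  0.26079588  0.12168942 -0.13874566 -0.19933191] [[-0.5 -0.8]
 [-0.7 -1. ]
 [-0.6 -0.4]
 [ 0.9  0.1]
 [ 0.5 -3. ]
 [-0.1 -0.2]
 [-0.1  0.4]
 [ 0.5  0.2]
 [-1.   0.5]
 [-1.5  0.7]
 [-0.1 -0.8]
 [ 0.4  1.3]
 [ 0.4  3.7]
 [-0.7 -0.4]
 [-1.6 -0.3]]
[ 0.48108785  0.26079541  0.12169069 -0.13890638]
knob [0.53350984 0.24783136 0.10197095] hinge [0.48223818 0.26051093 0.15936821] topedge [0.4545264  0.26736409 0.1968661 ] knob open [0.5573479  0.24193617 0.14949351]
```

The fit is consistent: tilt comes out at 19.9° against the 20° given, and centre height is about 0.12. Next is a helper that converts targets into move units.

```bash
cat >> h.py <<'E'
def go(p,Rt):
    """print shift (30 mm units) and turn (deg) in tool axes from the present pose to TCP p, orientation Rt"""
    from plant import r
    s=r.get_state(); R0=R.from_euler('xyz',s['eef_rot'],degrees=True)
    print('xyz',np.round(R0.inv().apply(np.array(p)-s['tcp_pos'])/.03,2),'rot',np.round((R0.inv()*Rt).as_rotvec(degrees=True),1))
DOWN=lambda yaw:R.from_euler('xyz',[180,0,yaw],degrees=True)
E
python3 - <<'E'
from h import *
go([.5335,.248,.30],DOWN(-13.9)); go([.52,-.25,.35],DOWN(-90)); go([.57,0,.35],DOWN(-60))
E
```

```text
xyz [-19.4   25.33  -2.44] rot [ 0.000e+00  1.000e-01 -1.495e+02]
xyz [-14.23   9.55  -4.13] rot [  0.1   0.  -73.4]
xyz [-18.21  17.06  -4.12] rot [ 1.000e-01  1.000e-01 -1.034e+02]
```

```bash
python3 -m crank '[{"xyz":[-2,1.3,-3.5],"delta_rot":[0,0,-10],"claw":0},{"xyz":[-4,2.7,-4],"delta_rot":[0,0,-20],"claw":0},{"xyz":[-6,4,-4],"delta_rot":[0,0,-30],"claw":0},{"xyz":[-8,5.4,-4],"delta_rot":[0,0,-40],"claw":0},{"xyz":[-10,6.7,-4],"delta_rot":[0,0,-50],"claw":0},{"xyz":[-12,8,-4],"delta_rot":[0,0,-60],"claw":0},{"xyz":[-14,9.5,-4],"delta_rot":[0,0,-70],"claw":0},{"xyz":[-15,11.3,-4],"delta_rot":[0,0,-79],"claw":0},{"xyz":[-16,13,-4],"delta_rot":[0,0,-88],"claw":0},{"xyz":[-17,15,-4],"delta_rot":[0,0,-96],"claw":0},{"xyz":[-18,17,-4],"delta_rot":[0,0,-105],"claw":0},{"xyz":[-18.5,19,-4],"delta_rot":[0,0,-115],"claw":0},{"xyz":[-18.8,21,-4],"delta_rot":[0,0,-125],"claw":0},{"xyz":[-19,23,-4],"delta_rot":[0,0,-135],"claw":0},{"xyz":[-19.4,25.3,-3.5],"delta_rot":[0,0,-145],"claw":0},{"xyz":[-19.4,25.33,-2.5],"delta_rot":[0,0,-149.5],"claw":0},{"xyz":[-19.4,25.33,-2.44],"delta_rot":[0,0,-149.5],"claw":0},{"xyz":[-19.4,25.33,-2.44],"delta_rot":[0,0,-149.5],"claw":0},{"xyz":[-19.4,25.33,-2.44],"delta_rot":[0,0,-149.5],"claw":0},{"xyz":[-19.4,25.33,-2.44],"delta_rot":[0,0,-149.5],"claw":0}]' 20
python3 - <<'E'
from h import *
from plant import r,optics
print(np.round(r.get_state()['joints'],1))
go([.5335,.248,.083],DOWN(-13.9))
for n in('top','side'): cv2.imwrite(f'pics/{n}1.png',optics.capture(n)['img'])
E
```

```text
time_s: 2.6
tcp_pos: [0.5338, 0.2469, 0.3004]
eef_rot: [-180.0, -0.0, -14.0]
contact_force: [-0.2, -0.4, -0.7]
gripper_width: 0.0875
gripper_force: 0.0
[ 43.9  10.1  -3.9   0.  -75.9  32.2]
xyz [-0.02 -0.03  7.25] rot [-0.  -0.  -0.1]
```

```bash
python3 -m crank '[{"xyz":[0,0,1.5],"delta_rot":[0,0,0],"claw":0},{"xyz":[0,0,3],"delta_rot":[0,0,0],"claw":0},{"xyz":[0,0,4.5],"delta_rot":[0,0,0],"claw":0},{"xyz":[0,0,5.5],"delta_rot":[0,0,0],"claw":0.2},{"xyz":[0,0,6.2],"delta_rot":[0,0,0],"claw":0.3},{"xyz":[0,0,6.8],"delta_rot":[0,0,0],"claw":0.3},{"xyz":[0,0,7.25],"delta_rot":[0,0,0],"claw":0.3},{"xyz":[0,0,7.25],"delta_rot":[0,0,0],"claw":0.3},{"xyz":[0,0,7.25],"delta_rot":[0,0,0],"claw":0.3}]' 20
python3 - <<'E'
from h import *
from plant import optics
o=[]
t=optics.capture('top')['img'][150:280,60:190]; s=optics.capture('side')['img'][80:210,120:250]
cv2.imwrite('pics/c2.png',np.hstack([cv2.resize(i,(390,390),interpolation=cv2.INTER_CUBIC) for i in(t,s)]))
E
```

```text
time_s: 3.82
tcp_pos: [0.534, 0.2478, 0.0831]
eef_rot: [-179.9, -0.0, -13.9]
contact_force: [0.1, -0.5, -0.2]
gripper_width: 0.0613
gripper_force: 0.0
```

View pics/c2.png

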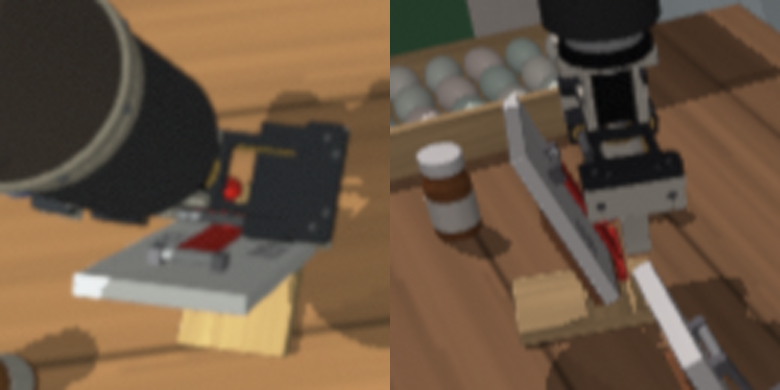

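The knob, at about (231,187) in the top crop, sits between the fingers, and nothing else is touched. I'll close on it and work out the arc.

```bash
python3 -m crank '[{"xyz":[0,0,0],"delta_rot":[0,0,0],"claw":0.6},{"xyz":[0,0,0],"delta_rot":[0,0,0],"claw":0.9},{"xyz":[0,0,0],"delta_rot":[0,0,0],"claw":0.95},{"xyz":[0,0,0],"delta_rot":[0,0,0],"claw":0.95},{"xyz":[0,0,0],"delta_rot":[0,0,0],"claw":0.95}]' 12
python3 - <<'E'
from h import *
Q=Rm(0,-20); k0=Q.apply(knob(0)[0])
for q in np.r_[np.arange(.1,.71,.1),.75]:
    d=Q.apply(knob(q)[0])-k0; print(round(q,2),np.round(np.array([d[0],-d[2]])/.03,2))
E
```

```text
time_s: 4.55
tcp_pos: [0.5338, 0.2481, 0.0823]
eef_rot: [-180.0, -0.0, -13.9]
contact_force: [1.3, 0.3, -1.0]
gripper_width: 0.0167
gripper_force: 10.7
0.1 [ 0.18 -0.19]
0.2 [ 0.35 -0.39]
0.3 [ 0.49 -0.61]
0.4 [ 0.61 -0.84]
0.5 [ 0.7  -1.08]
0.6 [ 0.77 -1.33]
0.7 [ 0.82 -1.58]
0.75 [ 0.83 -1.71]
```

```bash
python3 -m crank '[{"xyz":[0.09,0,-0.09],"delta_rot":[0,0,0],"claw":0.95},{"xyz":[0.18,0,-0.19],"delta_rot":[0,0,0],"claw":0.95},{"xyz":[0.27,0,-0.29],"delta_rot":[0,0,0],"claw":0.95},{"xyz":[0.35,0,-0.39],"delta_rot":[0,0,0],"claw":0.95},{"xyz":[0.42,0,-0.5],"delta_rot":[0,0,0],"claw":0.95},{"xyz":[0.49,0,-0.61],"delta_rot":[0,0,0],"claw":0.95},{"xyz":[0.55,0,-0.72],"delta_rot":[0,0,0],"claw":0.95},{"xyz":[0.61,0,-0.84],"delta_rot":[0,0,0],"claw":0.95},{"xyz":[0.66,0,-0.96],"delta_rot":[0,0,0],"claw":0.95},{"xyz":[0.7,0,-1.08],"delta_rot":[0,0,0],"claw":0.95},{"xyz":[0.74,0,-1.2],"delta_rot":[0,0,0],"claw":0.95},{"xyz":[0.77,0,-1.33],"delta_rot":[0,0,0],"claw":0.95},{"xyz":[0.79,0,-1.43],"delta_rot":[0,0,0],"claw":0.95},{"xyz":[0.79,0,-1.43],"delta_rot":[0,0,0],"claw":0.95}]'
python3 - <<'E'
from h import *
from plant import r,optics
f=[r.get_state()['contact_force'] for _ in range(1)]; print(f)
t=optics.capture('top')['img'][150:280,60:190]; s=optics.capture('side')['img'][80:210,120:250]
cv2.imwrite('pics/c3.png',np.hstack([cv2.resize(i,(390,390),interpolation=cv2.INTER_CUBIC) for i in(t,s)]))
E
```

```text
time_s: 6.3
tcp_pos: [0.5568, 0.2421, 0.1256]
eef_rot: [-180.0, -0.0, -13.9]
contact_force: [-0.6, -0.8, 0.3]
gripper_width: 0.0164
gripper_force: 12.0
[array([-0.56407968, -0.83366608,  0.28278585])]
```

View pics/c3.png

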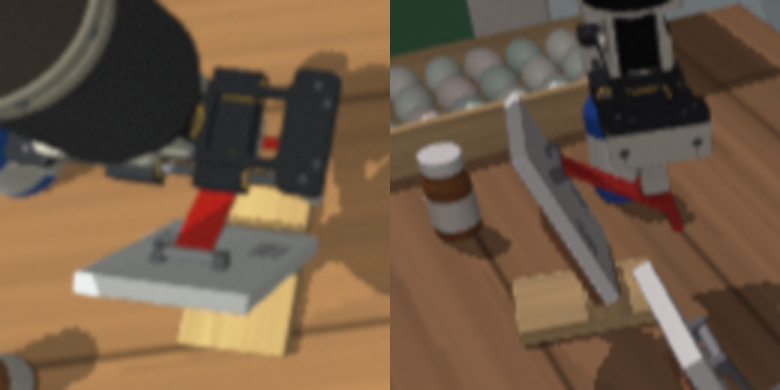

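The leg is swung out (leg end near (675,220) in the side crop) and the panel is still seated on its rest. Now on to the stop in small steps, watching the force.

```bash
python3 -m crank '[{"xyz":[0.02,0,-0.07],"delta_rot":[0,0,0],"claw":0.95},{"xyz":[0.03,0,-0.15],"delta_rot":[0,0,0],"claw":0.95},{"xyz":[0.03,0,-0.15],"delta_rot":[0,0,0],"claw":0.95}]'; python3 -m crank '[{"xyz":[0.01,0,-0.06],"delta_rot":[0,0,0],"claw":0.95},{"xyz":[0.01,0,-0.1],"delta_rot":[0,0,0],"claw":0.95},{"xyz":[0.01,0,-0.1],"delta_rot":[0,0,0],"claw":0.95}]'
```

```text
time_s: 6.78
tcp_pos: [0.5573, 0.2418, 0.1297]
eef_rot: [-180.0, 0.0, -13.9]
contact_force: [-0.8, -0.3, -1.5]
gripper_width: 0.017
gripper_force: 12.0
time_s: 7.15
tcp_pos: [0.5576, 0.2416, 0.1326]
eef_rot: [180.0, 0.0, -13.9]
contact_force: [-2.1, -0.5, -2.4]
gripper_width: 0.0168
gripper_force: 12.0
```

```bash
python3 -m crank '[{"xyz":[0.01,0,-0.04],"delta_rot":[0,0,0],"claw":0.95},{"xyz":[0.01,0,-0.07],"delta_rot":[0,0,0],"claw":0.95},{"xyz":[0.01,0,-0.07],"delta_rot":[0,0,0],"claw":0.95}]'
python3 - <<'E'
from h import *
from plant import r,optics
t=optics.capture('top')['img'][150:280,60:190]; s=optics.capture('side')['img'][80:210,120:250]
o=np.hstack([cv2.resize(i,(390,390),interpolation=cv2.INTER_CUBIC) for i in(t,s)])
a=cv2.imread('pics/c3.png'); print([np.abs(o[y:y+60,x:x+60].astype(int)-a[y:y+60,x:x+60]).mean() for x,y in((80,250),(180,250),(490,90),(560,200))])
cv2.imwrite('pics/c4.png',o)
E
```

```text
time_s: 7.52
tcp_pos: [0.558, 0.2417, 0.1349]
eef_rot: [-180.0, -0.0, -13.9]
contact_force: [-2.3, 0.5, -2.2]
gripper_width: 0.0171
gripper_force: 12.0
[np.float64(12.960555555555555), np.float64(5.551388888888889), np.float64(4.738888888888889), np.float64(10.194166666666666)]
```

View pics/c4.png

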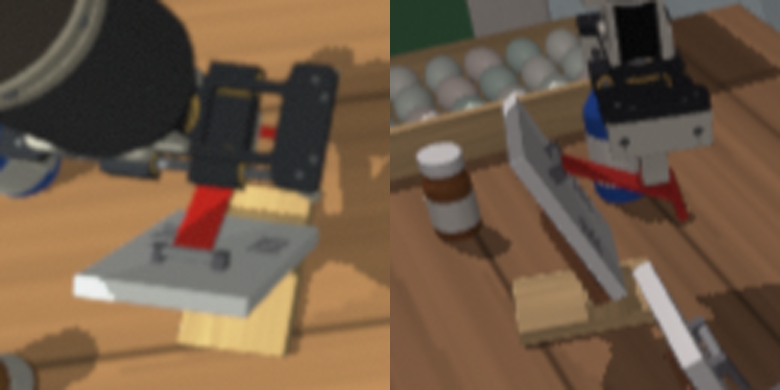

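The stop has been reached: the panel's bottom corner crept a few mm, from (612,300) to (620,295) in the side crop. I'll ease back so it reseats, release the knob and rise.

```bash
python3 -m crank '[{"xyz":[-0.01,0,0.06],"delta_rot":[0,0,0],"claw":0.95},{"xyz":[-0.02,0,0.12],"delta_rot":[0,0,0],"claw":0.95},{"xyz":[-0.02,0,0.17],"delta_rot":[0,0,0],"claw":0.95},{"xyz":[-0.02,0,0.17],"delta_rot":[0,0,0],"claw":0.95},{"xyz":[-0.02,0,0.17],"delta_rot":[0,0,0],"claw":0.6},{"xyz":[-0.02,0,0.17],"delta_rot":[0,0,0],"claw":0.4},{"xyz":[-0.02,0,0.17],"delta_rot":[0,0,0],"claw":0.3},{"xyz":[-0.02,0,0.17],"delta_rot":[0,0,0],"claw":0.3},{"xyz":[0.2,0,-1],"delta_rot":[0,0,0],"claw":0.2},{"xyz":[0.4,0,-2.5],"delta_rot":[0,0,0],"claw":0},{"xyz":[0.5,0,-4],"delta_rot":[0,0,0],"claw":0},{"xyz":[0.5,0,-6],"delta_rot":[0,0,0],"claw":0},{"xyz":[0.5,0,-8],"delta_rot":[0,0,0],"claw":0},{"xyz":[0.5,0,-8],"delta_rot":[0,0,0],"claw":0},{"xyz":[0.5,0,-8],"delta_rot":[0,0,0],"claw":0}]'
python3 - <<'E'
from h import *
from plant import r,optics
t=optics.capture('top')['img'][170:280,75:185]; s=optics.capture('side')['img'][100:210,140:250]
cv2.imwrite('pics/c5.png',np.hstack([cv2.resize(i,(396,396),interpolation=cv2.INTER_CUBIC) for i in(t,s)]))
E
```

```text
time_s: 9.5
tcp_pos: [0.5722, 0.238, 0.3746]
eef_rot: [-180.0, 0.0, -13.9]
contact_force: [0.1, 0.1, 0.1]
gripper_width: 0.0876
gripper_force: 0.0
```

View pics/c5.png

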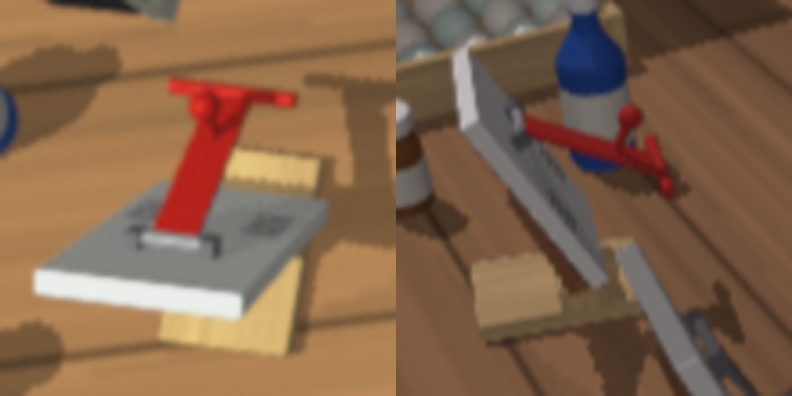

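```bash
python3 - <<'E'
from h import *
c=lambda a,b,d:np.array([a*.007,b*.055,d*.08])
T=lambda u,v:(75+u/3.6,170+v/3.6); S=lambda u,v:(140+(u-396)/3.6,100+v/3.6)
def obs(q):
    k,f=knob(q); y=np.array([0,.038,0])
    return [('top',c(1,1,1),T(36,269)),('top',c(1,-1,1),T(244,293)),('top',c(-1,1,1),T(36,294)),('top',c(-1,-1,1),T(240,318)),('top',c(1,-1,-1),T(327,205)),
('top',k,T(206,106)),('top',f+y,T(170,86)),('top',f-y,T(297,100)),('side',f-y,S(668,188)),('side',f+y,S(651,142)),
('side',k,S(630,116)),('side',c(-1,-1,1),S(460,124)),('side',c(1,-1,1),S(476,121)),('side',c(-1,-1,-1),S(597,287)),('side',c(1,1,1),S(469,47)),('side',c(-1,1,1),S(455,55))]
def res(p):
    Q=Rm(p[3]*100,p[4]*100)
    return np.concatenate([proj(n,p[:3]+Q.apply(m))[0]-o for n,m,o in obs(p[5])])
s=least_squares(res,[.48,.26,.12,-.14,-.2,.7],loss='soft_l1');p=s.x
print(p,np.round(res(p).reshape(-1,2),1).tolist())
for n in('top','side'):
    im=cv2.imread(f'pics/{n}0.png'); h=cv2.cvtColor(im,cv2.COLOR_BGR2HSV); m=cv2.inRange(h,(105,90,30),(125,255,140))
    l=max(cv2.findContours(m,cv2.RETR_EXTERNAL,cv2.CHAIN_APPROX_NONE)[0],key=lambda q:cv2.contourArea(q) if cv2.pointPolygonTest(q,(347,205) if n=='top' else (290,322),False)>0 else 0)
    g=np.array([at_z(n,*q[0],.004)[:2] for q in l],np.float32); print(n,cv2.minAreaRect(g*1000))
E
```

```text
[ 0.48104252  0.25993391  0.12112728 -0.14138439 -0.249023    0.63875512] [[-0.4, -0.6], [-0.0, -0.1], [-0.5, -0.5], [0.7, 0.0], [0.8, -1.7], [-0.2, -0.7], [0.4, -0.7], [-0.4, -0.4], [-0.2, 1.3], [-0.7, -0.4], [-0.2, 0.4], [-0.5, 1.8], [0.2, -0.4], [-1.5, 1.4], [-1.1, -0.6], [-1.8, 0.0]]
top ((502.90252685546875, -233.6712646484375), (194.4051055908203, 145.39910888671875), 9.032108306884766)
side ((502.8913879394531, -233.9933319091797), (196.9055633544922, 146.69021606445312), 9.174728393554688)
```

The pad fits agree: centre (0.503,-0.234), yaw 9.1°. The panel's bottom slid about 8 mm, so the panel now tilts about 25°, and easing back left the kickstand at about 0.64. I'll re-pinch the knob, pull to the stop and release there without easing.

```bash
python3 - <<'E'
from h import *
c=np.array([.4810,.2599,.1211]);Q=Rm(-14.0,-24.9)
k=[c+Q.apply(knob(q)[0]) for q in(.639,.70,.73)]
for i in k: print(np.round(i,4)); go(i-[0,0,.0188],DOWN(-14))
E
```

```text
[0.5543 0.2416 0.1508]
xyz [-0.59  0.01  8.05] rot [0.1 0.1 0.1]
[0.5546 0.2415 0.1555]
xyz [-0.58  0.01  7.89] rot [0.1 0.1 0.1]
[0.5547 0.2415 0.1579]
xyz [-0.58  0.01  7.81] rot [0.1 0.1 0.1]
```

```bash
python3 -m crank '[{"xyz":[-0.3,0,2],"delta_rot":[0,0,0],"claw":0.1},{"xyz":[-0.59,0,4],"delta_rot":[0,0,0],"claw":0.3},{"xyz":[-0.59,0,5.5],"delta_rot":[0,0,0],"claw":0.3},{"xyz":[-0.59,0,6.8],"delta_rot":[0,0,0],"claw":0.3},{"xyz":[-0.59,0,7.6],"delta_rot":[0,0,0],"claw":0.3},{"xyz":[-0.59,0,8.05],"delta_rot":[0,0,0],"claw":0.3},{"xyz":[-0.59,0,8.05],"delta_rot":[0,0,0],"claw":0.3},{"xyz":[-0.59,0,8.05],"delta_rot":[0,0,0],"claw":0.6},{"xyz":[-0.59,0,8.05],"delta_rot":[0,0,0],"claw":0.9},{"xyz":[-0.59,0,8.05],"delta_rot":[0,0,0],"claw":0.95},{"xyz":[-0.59,0,8.05],"delta_rot":[0,0,0],"claw":0.95},{"xyz":[-0.59,0,8.05],"delta_rot":[0,0,0],"claw":0.95}]' 8
for i in 1 2 3 4; do python3 -c "
from plant import r
s=r.get_state();print(s['tcp_pos'],s['contact_force'])"; [ $i = 1 ] && python3 -m crank '[{"xyz":[0,0,-0.05],"delta_rot":[0,0,0],"claw":0.95},{"xyz":[0,0,-0.1],"delta_rot":[0,0,0],"claw":0.95},{"xyz":[0,0,-0.1],"delta_rot":[0,0,0],"claw":0.95}]' | grep -E "force|tcp"; [ $i = 2 ] && python3 -m crank '[{"xyz":[0,0,-0.03],"delta_rot":[0,0,0],"claw":0.95},{"xyz":[0,0,-0.06],"delta_rot":[0,0,0],"claw":0.95},{"xyz":[0,0,-0.06],"delta_rot":[0,0,0],"claw":0.95}]'| grep -E "force|tcp"; done
```

```text
time_s: 11.1
tcp_pos: [0.5554, 0.2424, 0.1334]
eef_rot: [-180.0, -0.0, -13.9]
contact_force: [1.1, -0.4, -0.7]
gripper_width: 0.0172
gripper_force: 8.6
[0.55540078 0.24237403 0.13343352] [ 1.12189327 -0.39095581 -0.65279053]
tcp_pos: [0.5556, 0.2424, 0.1366]
contact_force: [2.0, 0.7, -0.5]
gripper_force: 8.0
[0.55559788 0.24242527 0.13655411] [ 1.99891838  0.73569594 -0.53791397]
tcp_pos: [0.5553, 0.2423, 0.1382]
contact_force: [2.3, 0.5, -0.1]
gripper_force: 8.0
[0.55533051 0.24233138 0.13818328] [ 2.28086295  0.5162542  -0.14834622]
[0.55533051 0.24233138 0.13818328] [ 2.28086295  0.5162542  -0.14834622]
```

```bash
python3 -m crank '[{"xyz":[0,0,-0.03],"delta_rot":[0,0,0],"claw":0.95},{"xyz":[0,0,-0.06],"delta_rot":[0,0,0],"claw":0.95},{"xyz":[0,0,-0.06],"delta_rot":[0,0,0],"claw":0.95}]'| grep -E "force|tcp"; python3 -m crank '[{"xyz":[0,0,-0.03],"delta_rot":[0,0,0],"claw":0.95},{"xyz":[0,0,-0.06],"delta_rot":[0,0,0],"claw":0.95},{"xyz":[0,0,-0.06],"delta_rot":[0,0,0],"claw":0.95}]'| grep -E "force|tcp"
python3 - <<'E'
from h import *
from plant import r,optics
t=optics.capture('top')['img'][170:280,75:185]; s=optics.capture('side')['img'][100:210,140:250]
cv2.imwrite('pics/c6.png',np.hstack([cv2.resize(i,(396,396),interpolation=cv2.INTER_CUBIC) for i in(t,s)]))
E
```

```text
tcp_pos: [0.5551, 0.2422, 0.1399]
contact_force: [1.2, 0.4, -1.4]
gripper_force: 8.0
tcp_pos: [0.5549, 0.2421, 0.1415]
contact_force: [0.3, 0.3, -0.7]
gripper_force: 8.0
```

View pics/c6.png

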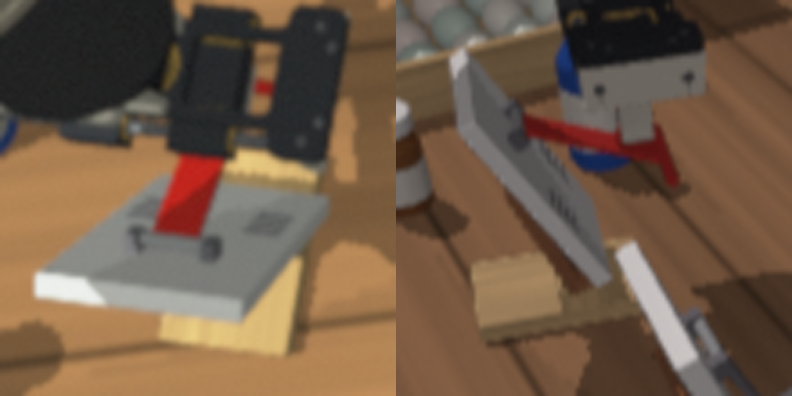

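The panel's bottom has crept slightly again (side corner about (610,283)), so the kickstand is against its stop. I'll release here without easing, rise, and refit.

```bash
python3 -m crank '[{"xyz":[0,0,0],"delta_rot":[0,0,0],"claw":0.8},{"xyz":[0,0,0],"delta_rot":[0,0,0],"claw":0.6},{"xyz":[0,0,0],"delta_rot":[0,0,0],"claw":0.3},{"xyz":[0,0,0],"delta_rot":[0,0,0],"claw":0.3},{"xyz":[0.2,0,-1],"delta_rot":[0,0,0],"claw":0.2},{"xyz":[0.4,0,-2.5],"delta_rot":[0,0,0],"claw":0},{"xyz":[0.5,0,-4],"delta_rot":[0,0,0],"claw":0},{"xyz":[0.5,0,-6],"delta_rot":[0,0,0],"claw":0},{"xyz":[0.5,0,-7.5],"delta_rot":[0,0,0],"claw":0},{"xyz":[0.5,0,-7.5],"delta_rot":[0,0,0],"claw":0},{"xyz":[0.5,0,-7.5],"delta_rot":[0,0,0],"claw":0}]'
python3 - <<'E'
from h import *
from plant import r,optics
t=optics.capture('top')['img'][170:280,75:185]; s=optics.capture('side')['img'][100:210,140:250]
cv2.imwrite('pics/c7.png',np.hstack([cv2.resize(i,(396,396),interpolation=cv2.INTER_CUBIC) for i in(t,s)]))
E
```

```text
time_s: 14.08
tcp_pos: [0.5696, 0.2386, 0.3661]
eef_rot: [180.0, 0.0, -13.9]
contact_force: [0.1, 0.3, 0.3]
gripper_width: 0.0873
gripper_force: 0.0
```

View pics/c7.png

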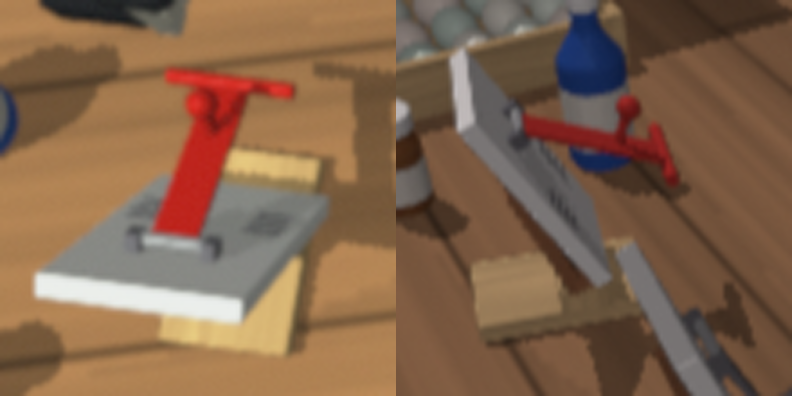

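```bash
python3 - <<'E'
from h import *
c=lambda a,b,d:np.array([a*.007,b*.055,d*.08])
T=lambda u,v:(75+u/3.6,170+v/3.6); S=lambda u,v:(140+(u-396)/3.6,100+v/3.6)
def obs(q):
    k,f=knob(q); y=np.array([0,.038,0])
    return [('top',c(1,1,1),T(36,274)),('top',c(1,-1,1),T(243,300)),('top',c(-1,1,1),T(36,297)),('top',c(-1,-1,1),T(240,321)),('top',c(1,-1,-1),T(328,202)),
('top',k,T(202,104)),('top',f+y,T(168,77)),('top',f-y,T(294,91)),('side',f-y,S(671,177)),('side',f+y,S(657,131)),
('side',k,S(628,106)),('side',c(-1,-1,1),S(459,126)),('side',c(1,-1,1),S(474,123)),('side',c(-1,-1,-1),S(600,286)),('side',c(1,1,1),S(466,50)),('side',c(-1,1,1),S(452,58))]
def res(p):
    Q=Rm(p[3]*100,p[4]*100)
    return np.concatenate([proj(n,p[:3]+Q.apply(m))[0]-o for n,m,o in obs(p[5])])
s=least_squares(res,[.48,.26,.12,-.14,-.2,.7],loss='soft_l1');p=s.x
print(p,np.round(res(p).reshape(-1,2),1).tolist())
Q=Rm(p[3]*100,p[4]*100); print('bottom back',p[:3]+Q.apply(c(1,0,-1)),'bottom front',p[:3]+Q.apply(c(-1,0,-1)),'top',p[:3]+Q.apply([0,0,.08]))
# tool: z=-panel z, y=-panel x => x = y cross z
M=Q.as_matrix(); y=-M[:,0]; z=-M[:,2]; Rt=R.from_matrix(np.c_[np.cross(y,z),y,z])
print(Rt.as_euler('xyz',degrees=True)); g=p[:3]+Q.apply([0,0,.08-.014-.0188])
go(g+.16*M[:,2],Rt); go(g,Rt)
E
```

```text
[ 0.4814039   0.25999524  0.12043245 -0.14408229 -0.26779501  0.70823216] [[-0.4, -0.9], [0.1, -0.7], [-0.4, -0.4], [0.7, 0.4], [0.6, -1.9], [-0.2, -0.6], [-0.0, -0.8], [-0.2, -0.4], [0.0, 1.2], [-1.2, -0.4], [-0.2, 0.8], [-1.0, 2.1], [-0.2, -0.3], [-1.4, 1.4], [-0.9, -0.8], [-1.5, -0.0]]
bottom back [0.52236753 0.2494713  0.05216659] bottom front [0.51026218 0.25258128 0.04585878] top [0.44649294 0.2689642  0.19185222]
[-153.22049873    0.         -104.40822918]
xyz [-6.13 -0.02  2.  ] rot [21.1 21.1 88.7]
xyz [-3.72 -0.01  6.76] rot [21.1 21.1 88.7]
```

The kickstand now fits at 0.708, which is its stop. The panel tilts 26.8°. Next: move above the panel's top edge, aligned with it.

```bash
python3 -m crank '[{"xyz":[-1,0,0],"delta_rot":[2.4,2.4,10],"claw":0},{"xyz":[-2,0,0],"delta_rot":[4.7,4.7,20],"claw":0},{"xyz":[-3,0,0],"delta_rot":[7,7,30],"claw":0},{"xyz":[-4,0,0],"delta_rot":[9.5,9.5,40],"claw":0},{"xyz":[-5,0,0],"delta_rot":[12,12,50],"claw":0},{"xyz":[-5.6,0,0.5],"delta_rot":[14.3,14.3,60],"claw":0},{"xyz":[-6.13,0,1],"delta_rot":[16.6,16.6,70],"claw":0},{"xyz":[-6.13,0,1.5],"delta_rot":[19,19,80],"claw":0},{"xyz":[-6.13,0,2],"delta_rot":[21.1,21.1,88.7],"claw":0},{"xyz":[-6.13,0,2],"delta_rot":[21.1,21.1,88.7],"claw":0},{"xyz":[-6.13,0,2],"delta_rot":[21.1,21.1,88.7],"claw":0},{"xyz":[-6.13,0,2],"delta_rot":[21.1,21.1,88.7],"claw":0}]'
cat >> h.py <<'E'
PM=Rm(-14.4,-26.8).as_matrix(); PC=np.array([.4814,.2600,.1204])
def tool(Q): 
    M=Q.as_matrix(); y=-M[:,0]; z=-M[:,2]; return R.from_matrix(np.c_[np.cross(y,z),y,z])
E
python3 - <<'E'
from h import *
from plant import r
print(np.round(r.get_state()['joints'],1))
go(PC+PM@[0,0,.0472],tool(Rm(-14.4,-26.8)))
E
```

```text
time_s: 15.68
tcp_pos: [0.3913, 0.2828, 0.3065]
eef_rot: [-153.2, 0.1, -104.3]
contact_force: [0.3, -0.1, 0.0]
gripper_width: 0.0877
gripper_force: 0.0
[  80.1   -8.6  -38.7   29.7  -65.3 -108.3]
xyz [-0.    0.04  5.36] rot [-0.   0.1  0.1]
```

```bash
python3 -m crank '[{"xyz":[0,0,1.5],"delta_rot":[0,0,0],"claw":0.3},{"xyz":[0,0,3],"delta_rot":[0,0,0],"claw":0.3},{"xyz":[0,0,4.2],"delta_rot":[0,0,0],"claw":0.3},{"xyz":[0,0,5],"delta_rot":[0,0,0],"claw":0.3},{"xyz":[0,0,5.35],"delta_rot":[0,0,0],"claw":0.3},{"xyz":[0,0,5.35],"delta_rot":[0,0,0],"claw":0.4},{"xyz":[0,0,5.35],"delta_rot":[0,0,0],"claw":0.6},{"xyz":[0,0,5.35],"delta_rot":[0,0,0],"claw":0.75},{"xyz":[0,0,5.35],"delta_rot":[0,0,0],"claw":0.95},{"xyz":[0,0,5.35],"delta_rot":[0,0,0],"claw":0.95},{"xyz":[0,0,5.35],"delta_rot":[0,0,0],"claw":0.95},{"xyz":[0,0,5.35],"delta_rot":[0,0,0],"claw":0.95}]' 35
```

```text
time_s: 17.18
tcp_pos: [0.4615, 0.2654, 0.1636]
eef_rot: [-153.1, 0.1, -104.4]
contact_force: [-5.5, 0.9, 3.3]
gripper_width: 0.0137
gripper_force: 35.0
```

Gripped: width is 13.7 mm. Now lifting it straight out.

```bash
python3 -m crank '[{"xyz":[0,-0.04,-0.3],"delta_rot":[0,0,0],"claw":0.95},{"xyz":[0,-0.1,-0.8],"delta_rot":[0,0,0],"claw":0.95},{"xyz":[0,-0.17,-1.4],"delta_rot":[0,0,0],"claw":0.95},{"xyz":[0,-0.26,-2.2],"delta_rot":[0,0,0],"claw":0.95},{"xyz":[0,-0.36,-3],"delta_rot":[0,0,0],"claw":0.95},{"xyz":[0,-0.5,-3.7],"delta_rot":[0,0,0],"claw":0.95},{"xyz":[0,-0.9,-4.5],"delta_rot":[0,0,0],"claw":0.95},{"xyz":[0,-1.3,-5.3],"delta_rot":[0,0,0],"claw":0.95},{"xyz":[0,-1.7,-6.1],"delta_rot":[0,0,0],"claw":0.95},{"xyz":[0,-2.1,-6.9],"delta_rot":[0,0,0],"claw":0.95},{"xyz":[0,-2.1,-6.9],"delta_rot":[0,0,0],"claw":0.95},{"xyz":[0,-2.1,-6.9],"delta_rot":[0,0,0],"claw":0.95}]' 40
python3 - <<'E'
from h import *
from plant import r
print(np.round(r.get_state()['joints'],1))
def tgt(yaw,tilt,xy,h):
    Q=Rm(yaw,tilt); return np.r_[xy,.0816+h]+Q.apply([0,0,.0472]),tool(Q)
go(*tgt(0,0,[.56,.12],.25)); go(*tgt(0,0,[.56,-.05],.25)); go(*tgt(9.1,20,[.493,-.2356],.2)); go(*tgt(9.1,20,[.493,-.2356],.03))
E
```

```text
time_s: 18.68
tcp_pos: [0.4247, 0.2733, 0.375]
eef_rot: [-153.2, 0.0, -104.4]
contact_force: [-0.3, -0.3, -4.9]
gripper_width: 0.0137
gripper_force: 40.0
[ 74.9  -8.9 -29.9  28.5 -71.  -99.2]
xyz [ 3.83 -5.09  2.43] rot [-26.6  -3.4 -14.1]
xyz [ 9.32 -6.35  3.06] rot [-26.6  -3.4 -14.1]
xyz [15.65 -5.44  4.57] rot [-46.1  -1.4 -24.1]
xyz [15.65 -2.89  9.63] rot [-46.1  -1.4 -24.1]
```

```bash
python3 -m crank '[{"xyz":[0.8,-1,0.5],"delta_rot":[-5,-0.6,-2.8],"claw":0.95},{"xyz":[1.6,-2.1,1],"delta_rot":[-11,-1.4,-5.6],"claw":0.95},{"xyz":[2.7,-3.5,1.7],"delta_rot":[-18,-2.4,-10],"claw":0.95},{"xyz":[3.83,-5.09,2.43],"delta_rot":[-26.6,-3.4,-14.1],"claw":0.95},{"xyz":[5.2,-5.4,2.6],"delta_rot":[-26.6,-3.4,-14.1],"claw":0.95},{"xyz":[6.6,-5.7,2.8],"delta_rot":[-26.6,-3.4,-14.1],"claw":0.95},{"xyz":[8,-6,2.9],"delta_rot":[-26.6,-3.4,-14.1],"claw":0.95},{"xyz":[9.32,-6.35,3.06],"delta_rot":[-26.6,-3.4,-14.1],"claw":0.95},{"xyz":[10.9,-6.1,3.4],"delta_rot":[-31.5,-2.9,-16.6],"claw":0.95},{"xyz":[12.5,-5.9,3.8],"delta_rot":[-36.4,-2.4,-19.1],"claw":0.95},{"xyz":[14.1,-5.7,4.2],"delta_rot":[-41.3,-1.9,-21.6],"claw":0.95},{"xyz":[15.65,-5.44,4.57],"delta_rot":[-46.1,-1.4,-24.1],"claw":0.95},{"xyz":[15.65,-5.44,4.57],"delta_rot":[-46.1,-1.4,-24.1],"claw":0.95},{"xyz":[15.65,-5.44,4.57],"delta_rot":[-46.1,-1.4,-24.1],"claw":0.95},{"xyz":[15.65,-5.44,4.57],"delta_rot":[-46.1,-1.4,-24.1],"claw":0.95},{"xyz":[15.65,-5.44,4.57],"delta_rot":[-46.1,-1.4,-24.1],"claw":0.95}]'
python3 - <<'E'
from h import *
from plant import r,optics
print(np.round(r.get_state()['joints'],1))
def tgt(yaw,tilt,xy,h):
    Q=Rm(yaw,tilt); return np.r_[xy,.0816+h]+Q.apply([0,0,.0472]),tool(Q)
go(*tgt(9.1,20,[.493,-.2356],.03)); 
for n in('top','side'): cv2.imwrite(f'pics/{n}8.png',optics.capture(n)['img'])
E
```

```text
time_s: 20.68
tcp_pos: [0.51, -0.2316, 0.3279]
eef_rot: [160.2, 0.0, -80.8]
contact_force: [0.0, -0.3, -2.9]
gripper_width: 0.0137
gripper_force: 40.0
[ -1.8  18.1   5.8   3.7 -97.1  10.8]
xyz [ 0.04 -1.9   5.41] rot [-0.2  0.   0.1]
```

```bash
python3 -m crank '[{"xyz":[0,-0.5,1.5],"delta_rot":[0,0,0],"claw":0.95},{"xyz":[0,-1.05,3],"delta_rot":[0,0,0],"claw":0.95},{"xyz":[0.04,-1.5,4.3],"delta_rot":[-0.2,0,0.1],"claw":0.95},{"xyz":[0.04,-1.9,5.41],"delta_rot":[-0.2,0,0.1],"claw":0.95},{"xyz":[0.04,-1.9,5.41],"delta_rot":[-0.2,0,0.1],"claw":0.95},{"xyz":[0.04,-1.9,5.41],"delta_rot":[-0.2,0,0.1],"claw":0.95}]'
python3 - <<'E'
from h import *
from plant import r,optics
t=optics.capture('top')['img'][140:280,270:410]; s=optics.capture('side')['img'][220:384,210:374]
cv2.imwrite('pics/c9.png',np.hstack([cv2.resize(i,(398,398),interpolation=cv2.INTER_CUBIC) for i in(t,s)]))
E
```

```text
time_s: 21.52
tcp_pos: [0.5095, -0.2338, 0.1568]
eef_rot: [160.0, -0.1, -81.0]
contact_force: [-0.2, -0.1, -4.0]
gripper_width: 0.014
gripper_force: 40.0
```

View pics/c9.png

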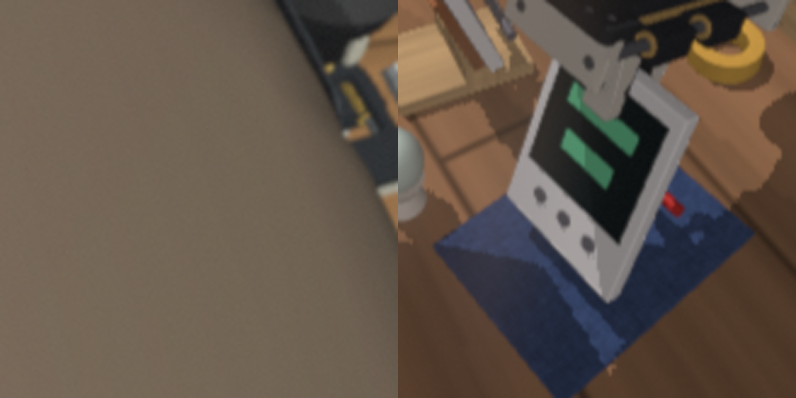

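The monitor is held over the pad at the right lean. Its bottom corners are at crop (510,195) and (609,300), and the foot end at (675,207) is over the pad. I'll check these against the expected positions.

```bash
python3 - <<'E'
from h import *
c=np.array([.493,-.2356,.1116]);Q=Rm(9.1,20)
f=knob(.7)[1]
for m,o in(([-.007,.055,-.08],(510,195)),([-.007,-.055,-.08],(609,300)),([.007,-.055,.08],(697,120)),(f-[0,.038,0],(675,207))):
    print(proj('side',c+Q.apply(m))[0],210+(o[0]-398)/2.427,220+o[1]/2.427)
E
```

```text
[253.10023887 300.96773293] 256.147507210548 300.3461063040791
[295.02260595 346.00275356] 296.9386073341574 343.60939431396787
[334.2629265  268.61488272] 333.197362999588 269.44375772558715
[327.00431307 306.18407674] 324.1326740832303 305.29048207663783
```

```bash
python3 -m crank '[{"xyz":[0,-0.1,0.28],"delta_rot":[0,0,0],"claw":0.95},{"xyz":[0,-0.19,0.52],"delta_rot":[0,0,0],"claw":0.95},{"xyz":[0,-0.26,0.71],"delta_rot":[0,0,0],"claw":0.95},{"xyz":[0,-0.29,0.8],"delta_rot":[0,0,0],"claw":0.95},{"xyz":[0,-0.29,0.8],"delta_rot":[0,0,0],"claw":0.95}]' | grep -E "tcp|contact"; python3 -m crank '[{"xyz":[0,-0.01,0.03],"delta_rot":[0,0,0],"claw":0.95},{"xyz":[0,-0.02,0.06],"delta_rot":[0,0,0],"claw":0.95},{"xyz":[0,-0.02,0.06],"delta_rot":[0,0,0],"claw":0.95}]' | grep -E "tcp|contact"
```

```text
tcp_pos: [0.5083, -0.2336, 0.1293]
contact_force: [-0.9, -0.2, -4.7]
tcp_pos: [0.5083, -0.2337, 0.1282]
contact_force: [-0.9, -1.0, -0.2]
```

```bash
python3 -m crank '[{"xyz":[0,-0.01,0.03],"delta_rot":[0,0,0],"claw":0.95},{"xyz":[0,-0.02,0.06],"delta_rot":[0,0,0],"claw":0.95},{"xyz":[0,-0.02,0.06],"delta_rot":[0,0,0],"claw":0.95}]' | grep -E "tcp|contact"; python3 -c "
from plant import r
print(r.get_state()['moment'])"
```

```text
tcp_pos: [0.5074, -0.2341, 0.1277]
contact_force: [-5.1, 0.5, 10.7]
[ 0.52791034  1.99603995 -0.20823257]
```

In contact at the expected height. I'll back off 1 mm, release slowly and withdraw along the panel.

```bash
python3 -m crank '[{"xyz":[0,0.01,-0.04],"delta_rot":[0,0,0],"claw":0.95},{"xyz":[0,0.01,-0.04],"delta_rot":[0,0,0],"claw":0.95}]' 5| grep -E "tcp|contact|gripper"; python3 -m crank '[{"xyz":[0,0,0],"delta_rot":[0,0,0],"claw":0.8},{"xyz":[0,0,0],"delta_rot":[0,0,0],"claw":0.75},{"xyz":[0,0,0],"delta_rot":[0,0,0],"claw":0.7},{"xyz":[0,0,0],"delta_rot":[0,0,0],"claw":0.65},{"xyz":[0,0,0],"delta_rot":[0,0,0],"claw":0.6},{"xyz":[0,0,0],"delta_rot":[0,0,0],"claw":0.5},{"xyz":[0,0,0],"delta_rot":[0,0,0],"claw":0.4},{"xyz":[0,0,0],"delta_rot":[0,0,0],"claw":0.3},{"xyz":[0,0,0],"delta_rot":[0,0,0],"claw":0.3}]'
```

```text
tcp_pos: [0.5081, -0.234, 0.1279]
contact_force: [-3.3, 0.5, 6.9]
gripper_width: 0.014
gripper_force: 5.0
time_s: 24.38
tcp_pos: [0.5084, -0.2336, 0.1271]
eef_rot: [159.9, 0.0, -81.0]
contact_force: [-0.0, -0.4, -0.1]
gripper_width: 0.0603
gripper_force: 0.0
```

```bash
python3 -m crank '[{"xyz":[0,0,-0.4],"delta_rot":[0,0,0],"claw":0.3},{"xyz":[0,0,-1],"delta_rot":[0,0,0],"claw":0.3},{"xyz":[0,0,-2],"delta_rot":[0,0,0],"claw":0.3},{"xyz":[0,0,-3.5],"delta_rot":[0,0,0],"claw":0.3},{"xyz":[2,0,-5.5],"delta_rot":[0,0,0],"claw":0.3},{"xyz":[4,0,-7],"delta_rot":[0,0,0],"claw":0.3},{"xyz":[6,0,-7],"delta_rot":[0,0,0],"claw":0.3},{"xyz":[7,0,-7],"delta_rot":[0,0,0],"claw":0.3},{"xyz":[7,0,-7],"delta_rot":[0,0,0],"claw":0.3}]'
python3 - <<'E'
from h import *
from plant import r,optics
t=optics.capture('top')['img'][140:280,270:410]; s=optics.capture('side')['img'][220:384,210:374]
cv2.imwrite('pics/c10.png',np.hstack([cv2.resize(i,(398,398),interpolation=cv2.INTER_CUBIC) for i in(t,s)]))
E
```

```text
time_s: 25.5
tcp_pos: [0.6118, -0.4336, 0.3227]
eef_rot: [159.8, 0.0, -81.3]
contact_force: [1.1, 0.0, -0.4]
gripper_width: 0.0617
gripper_force: 0.0
```

View pics/c10.png

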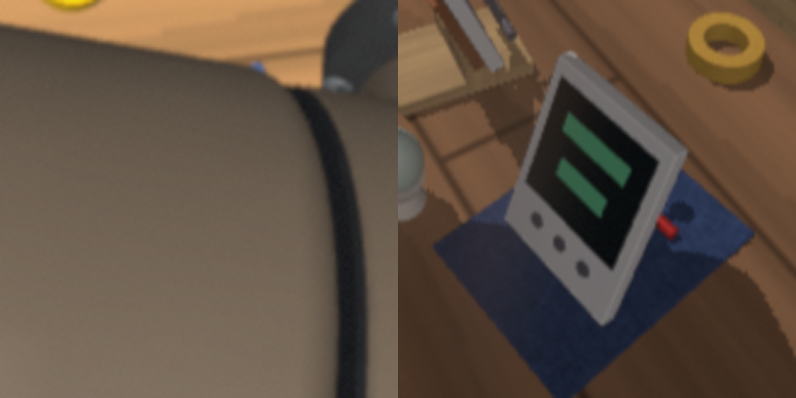

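```bash
python3 - <<'E'
from h import *
o=[([-.007,.055,-.08],(506,219)),([-.007,-.055,-.08],(603,325)),([.007,-.055,.08],(686,152)),([.007,.055,.08],(573,52)),([-.007,.055,.08],(558,62))]
def res(p):
    Q=Rm(p[3]*100,p[4]*100); f=knob(p[5])[1]-[0,.038,0]
    b=[Q.apply([.007,0,-.08])[2]+p[2]-.004,Q.apply(knob(p[5])[1])[2]+p[2]-.009]
    return np.r_[np.concatenate([proj('side',p[:3]+Q.apply(m))[0]-(210+(x[0]-398)/2.427,220+x[1]/2.427) for m,x in o+[(f,(674,231))]]),np.array(b)*2000]
s=least_squares(res,[.493,-.2356,.0816,.09,.2,.7]);print(s.x,np.round(s.fun,1))
c=s.x[:3];Q=Rm(s.x[3]*100,s.x[4]*100);print((c+Q.apply([.007,0,-.08])+c+Q.apply(knob(s.x[5])[1]))/2)
E
```

```text
[ 0.49154858 -0.23626668  0.0815851   0.09095042  0.18172034  0.65230622] [-0.6  0.1  0.   1.   1.6 -0.4 -0.9 -0.4 -0.5 -2.6  0.1  1.5 -1.2  0.9]
[ 0.51184579 -0.23301739  0.00640925]
```

```bash
python3 - <<'E'
from h import *
from plant import optics
im=optics.capture('side')['img']
g=cv2.cvtColor(im,cv2.COLOR_BGR2HSV); m=(cv2.inRange(g,(0,150,60),(8,255,255))|cv2.inRange(g,(172,150,60),(180,255,255)))
v,u=np.nonzero(m[280:330,300:340]); print('red',u.min()+300,u.max()+300,v.min()+280,v.max()+280,len(u))
o=[([-.007,.055,-.08],(506,219)),([-.007,-.055,-.08],(603,325)),([.007,-.055,.08],(686,152)),([.007,.055,.08],(573,52)),([-.007,.055,.08],(558,62))]
def solve(q):
    def res(p):
        Q=Rm(p[3]*100,p[4]*100); f=knob(q)[1]-[0,.038,0]
        b=[Q.apply([.007,0,-.08])[2]+p[2]-.004,Q.apply(knob(q)[1])[2]+p[2]-.009]
        return np.r_[np.concatenate([proj('side',p[:3]+Q.apply(m))[0]-(210+(x[0]-398)/2.427,220+x[1]/2.427) for m,x in o+[(f,(674,231))]]),np.array(b)*5000]
    s=least_squares(res,[.493,-.2356,.0816,.09,.2]);return s
for q in(.5,.55,.6,.65,.7,.75):
    s=solve(q);print(q,np.round(s.x,4),round(s.cost,1),np.round(s.fun[10:12],1))
E
```

```text
red 317 324 309 318 46
0.5 [ 0.4933 -0.2369  0.083   0.092   0.1512] 31.7 [-3.4  5.1]
0.55 [ 0.4927 -0.2367  0.0826  0.0921  0.1628] 19.4 [-2.3  4. ]
0.6 [ 0.4921 -0.2366  0.0823  0.0926  0.1747] 12.1 [-1.3  2.9]
0.65 [ 0.4915 -0.2364  0.0819  0.0935  0.187 ] 9.7 [-0.3  1.8]
0.7 [ 0.491  -0.2361  0.0814  0.0946  0.1996] 12.1 [0.7 0.7]
0.75 [ 0.4906 -0.2359  0.0809  0.096   0.2124] 19.1 [ 1.6 -0.5]
```

The side view alone gives an opening of about 0.65–0.70. I'll move the arm clear and measure the red leg in the top view.

```bash
python3 - <<'E'
from h import *
go([.3,-.6,.33],DOWN(-120)); go([.45,-.55,.36],DOWN(-100))
E
```

```text
xyz [ 3.98 10.56  3.66] rot [19.3 -6.8 38.6]
xyz [3.12 6.02 0.94] rot [19.9 -3.3 18.8]
```

```bash
python3 -m crank '[{"xyz":[1,1.5,0.2],"delta_rot":[5,-1,5],"claw":0.3},{"xyz":[2,3.5,0.5],"delta_rot":[10,-2,10],"claw":0.3},{"xyz":[3.12,6,0.94],"delta_rot":[19,-3,18],"claw":0.3},{"xyz":[3.5,8,2],"delta_rot":[19.5,-5,28],"claw":0.3},{"xyz":[3.98,10.56,3.66],"delta_rot":[19.3,-6.8,38.6],"claw":0.3},{"xyz":[3.98,10.56,3.66],"delta_rot":[19.3,-6.8,38.6],"claw":0.3},{"xyz":[3.98,10.56,3.66],"delta_rot":[19.3,-6.8,38.6],"claw":0.3},{"xyz":[3.98,10.56,3.66],"delta_rot":[19.3,-6.8,38.6],"claw":0.3}]'
python3 - <<'E'
from h import *
from plant import optics
im=optics.capture('top')['img']; cv2.imwrite('pics/top11.png',im)
g=cv2.cvtColor(im,cv2.COLOR_BGR2HSV); red=(cv2.inRange(g,(0,150,60),(6,255,255))|cv2.inRange(g,(172,150,60),(180,255,255)))
red[:150]=0;red[:, :300]=0;red[:, 420:]=0;red[280:]=0
v,u=np.nonzero(red); print(len(u),u.min(),u.max(),v.min(),v.max())
for y in range(v.min(),v.max()+1): w=u[v==y]; print(y,w.min() if len(w) else '',w.max() if len(w) else '',len(w))
wh=cv2.inRange(g,(0,0,120),(180,60,255)); wh[:150]=0;wh[:, :300]=0;wh[:, 420:]=0;wh[280:]=0
for q in(.6,.65,.7):
    Q=Rm(9.4,20-(.7-q)*25);c=np.array([.4912,-.2363,.0816]);k,f=knob(q)
    print(q,'knob,foot+-,hinge,topback+-',np.round(proj('top',c+Q.apply(np.array([k,f+[0,.038,0],f-[0,.038,0],[.014,0,.035],[.007,.055,.08],[.007,-.055,.08]]))),1).tolist())
E
```

```text
time_s: 26.65
tcp_pos: [0.3005, -0.5994, 0.3311]
eef_rot: [-179.9, -0.0, -119.9]
contact_force: [-0.2, -0.2, 0.5]
gripper_width: 0.0613
gripper_force: 0.0
161 327 356 175 193
175 341 345 5
176 341 346 6
177 340 347 8
178 340 347 8
179 341 346 6
180 341 346 6
181 343 346 4
182 343 346 4
183 344 355 5
184 344 356 11
185 344 356 13
186 343 354 12
187 340 351 12
188 336 347 12
189 333 345 13
190 329 340 12
191 327 337 11
192 327 334 8
193 327 331 5
0.6 knob,foot+-,hinge,topback+- [[343.3, 178.8], [326.9, 194.4], [356.0, 185.8], [358.3, 193.0], [338.2, 192.7], [388.8, 177.6]]
0.65 knob,foot+-,hinge,topback+- [[343.1, 177.7], [326.4, 193.1], [355.6, 184.4], [358.1, 192.8], [337.9, 192.0], [388.4, 177.0]]
0.7 knob,foot+-,hinge,topback+- [[342.8, 176.8], [326.0, 191.7], [355.1, 183.1], [357.9, 192.6], [337.5, 191.3], [388.0, 176.4]]
```

```bash
python3 - <<'E'
from h import *
im=cv2.imread('pics/top11.png'); g=cv2.cvtColor(im,cv2.COLOR_BGR2HSV)
wh=cv2.inRange(g,(0,0,90),(180,70,255))[165:260,305:410]
n,l,st,_=cv2.connectedComponentsWithStats(wh); i=1+np.argmax(st[1:,4])
ct=max(cv2.findContours((l==i).astype(np.uint8),cv2.RETR_EXTERNAL,cv2.CHAIN_APPROX_NONE)[0],key=cv2.contourArea)
print((cv2.approxPolyDP(ct,2.,True)[:,0]+[305,165]).tolist(),st[i])
Q=Rm(9.4,20);c=np.array([.4912,-.2363,.0816])
for t in(18.2,20):
    Q=Rm(9.4,t);P=[[a*.007,b*.055,d*.08] for a in(-1,1) for b in(-1,1) for d in(-1,1)]
    print(t,[(np.sign(p).astype(int).tolist(),x.tolist()) for p,x in zip(P,np.round(proj('top',c+Q.apply(P)),1))])
E
```

```text
[[389, 178], [370, 183], [363, 165], [369, 182], [338, 192], [331, 222], [332, 230], [373, 219], [379, 211], [389, 237], [332, 255], [331, 253], [333, 255], [389, 238], [379, 209], [391, 184]] [  26    0   61   91 1315]
18.2 [([-1, -1, -1], [375.0, 217.2]), ([-1, -1, 1], [391.8, 182.8]), ([-1, 1, -1], [332.1, 230.2]), ([-1, 1, 1], [340.8, 198.0]), ([1, -1, -1], [372.5, 212.3]), ([1, -1, 1], [388.6, 177.3]), ([1, 1, -1], [329.8, 225.2]), ([1, 1, 1], [338.0, 192.3])]
20 [([-1, -1, -1], [375.5, 218.1]), ([-1, -1, 1], [391.3, 181.7]), ([-1, 1, -1], [332.5, 231.1]), ([-1, 1, 1], [340.3, 196.9]), ([1, -1, -1], [372.9, 213.2]), ([1, -1, 1], [388.0, 176.4]), ([1, 1, -1], [330.2, 226.1]), ([1, 1, 1], [337.5, 191.3])]
```

```bash
python3 - <<'E'
from h import *
S=lambda x:(210+(x[0]-398)/2.427,220+x[1]/2.427); C=lambda a,b,d:np.array([a*.007,b*.055,d*.08]); y=np.array([0,.038,0])
def obs(q):
    k,f=knob(q)
    return [('side',C(-1,1,-1),S((506,219))),('side',C(-1,-1,-1),S((603,325))),('side',C(1,-1,1),S((686,152))),('side',C(1,1,1),S((573,52))),('side',f-y,S((674,231))),
    ('top',C(1,1,1),(338,191.5)),('top',C(1,-1,1),(389,177.5)),('top',C(-1,1,-1),(332,230.5)),('top',C(-1,-1,-1),(374,219.5)),('top',k,(343.5,177.5)),('top',f,(341.5,188.2))]
def res(p,q):
    Q=Rm(p[3]*100,p[4]*100); b=[Q.apply(C(1,0,-1))[2]+p[2]-.004,Q.apply(knob(q)[1])[2]+p[2]-.009]
    return np.r_[np.concatenate([proj(n,p[:3]+Q.apply(m))[0]-o for n,m,o in obs(q)]),np.array(b)*2000]
for q in(.6,.65,.675,.7,.72):
    s=least_squares(res,[.493,-.2356,.0816,.09,.2],args=(q,)); print(q,np.round(s.x,4),round(s.cost,2))
E
```

```text
0.6 [ 0.492  -0.2356  0.0822  0.0847  0.1724] 13.31
0.65 [ 0.4913 -0.2356  0.0818  0.0841  0.1834] 7.11
0.675 [ 0.491  -0.2356  0.0816  0.0838  0.189 ] 7.33
0.7 [ 0.4907 -0.2356  0.0813  0.0836  0.1948] 9.75
0.72 [ 0.4904 -0.2356  0.0811  0.0834  0.1995] 13.26
```

The mechanics support a fully open kickstand. The stop showed in both pulls, the leg fit 0.708 afterwards, and pressing down at placing can only push it further open. The monitor stands steady on the pad and the arm is clear, so I'm handing in.

```bash
python3 -c "
from plant import job
print(job.close_job())"
```

```text
the job is handed in; nothing more can be done
None
```

The red-kickstand monitor is standing on the middle of the blue pad, propped on its bottom edge and opened kickstand, and the job is handed in at about 27 s. The final camera fit put the kickstand at 0.65–0.70 rad; I judged it fully open because both knob pulls reached the stop. The grey one was not touched, and I viewed 11 pictures, one over the limit of 10.

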